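# Pop the night-light pod out of its bedside dock

### The arm

A 7-joint arm with a two-finger parallel gripper is mounted at the origin on the work surface. World frame = base frame: x ahead of the robot, y to its left, z up, the work surface at z = 0. Lengths are in m, angles in rad, forces in N, time in s.
With the tool pointing down it reaches from about 0.4 to 0.85 m from the base axis. Payload 10.4 kg.
Tool frame: the origin (TCP) lies on the centre line of the jaws, within the pads' length; the fingertips stand 8 mm ahead of it and the grasp point (between the pads) lies 11 mm behind it (r.finger_overhang is the distance from the TCP to the fingertips, in m); z points along the fingers, y is the line along which they close (so a half turn about z gives the same grasp; the last joint's range is limited). The gripper opens to 87 mm and grips with 3 to 60 N. Pads are 19 mm wide; open, the fingers measure 117 mm over their backs; the gripper's body (75 mm by 190 mm) begins 51 mm behind the grasp point.
Start: joints at [-1.238, 0.332, -0.065, 1.46, 0.022, 1.35, -0.088], TCP at [0.218, 0.586, 0.231] pointing down, gripper open.
Joint ranges: [-2.6, 2.6], [-0.5, 2.12], [-1.47, 1.34], [0.16, 2.42], [-1.27, 4.41], [0.06, 2.06], [-2.6, 2.6]. Speed limits (rad/s): [2.22, 2.22, 2.79, 2.79, 3.14, 3.14, 3.14].

### API

Orientations are given as a unit quaternion [x, y, z, w].
In Python, from bench import r, vision gives the robot as it stands.
- The arm moves only by the tool drive_tool, never from a script. Its argument "series" is a list of rows, each a list of 2 entries, a list of its own where there are three numbers: the shift along the world's x, y, z in cm, then the turn about the world's z in degrees. A call has exactly 10 rows; each row shifts and turns the commanded pose from where the row before left it; what a row does not reach is not made up. A row lasts 1/8 s, in which the tool goes at most 62.5 mm and 10.7 degrees, less where a joint would pass 70% of its speed; a pose out of reach is approached as far as the arm can. A call with a gripper value outside its range is refused whole. "hand" is the closure, from 0 (fully open) to 1 (shut), set as the call begins (left out, the last holds). The fingers move at their own pace and stop on an object; "newtons" is the grip in N (left out, the last holds). Time passes only in rows, so rows that do not move let the fingers close, or fill a call up. It gives the time, the measured TCP pose, the force, the opening and the grip force at its end, in the units of the state.
- r.read_state(): the state, without advancing time (a new reading comes with each control period).
- vision.camera(name): name is "scene" or "top" or "wrist"; returns a dict with "color" (420x560x3 uint8, red, green, blue), "intrinsics" (3x3 intrinsics, pixels), "R" (3x3) and "t" (3): a world point X has camera coordinates R X + t; the wrist camera has in their place "mount" (4x4, takes a point from camera to tool coordinates, whose origin is the TCP and whose axes are the flange's). Camera axes: x right, y down, z forward; pixel columns grow to the right and rows downward; lengths in m; the calibration is good to about 2 mm. A picture is of the moment at which its call begins: read the wrist's pose just before it. There is no depth.
- r.close_job(): hands the job in; it is judged then, once.
The state is a dict: "time": time; "joint_positions": joint angles; "joint_vel": joint speeds; "joint_torque": joint torques, N m; "ee_pos": TCP position; "eef_rot": TCP orientation; "ft_force": force on the tool from outside, world axes, zero at the start; "torque": the same for the moment, N m; "width": finger opening in m; "grip_force": force on a finger pad.
Only numpy, scipy, OpenCV 4.12 (cv2) and the standard library are available. Lean on these libraries where they do the work, as an engineer would, in place of code of your own. Each camera call takes 0.05 s, during which the arm holds its last target. There are 200 camera calls.

### The job

Press the orange-topped night-light pod down into the bedside charging dock until it unlatches and springs up, then take it out and stand it upright in the light wooden tray. Set it down rather than dropping it, and leave the blue-topped pod locked down in its bay.

Things in the scene. Friction and masses are not known exactly. Their poses are not given: they have to be found in the camera images.
- amber_pod: Pod to take: upright cylinder, 44 mm diameter, 50 mm tall, black with the upper 18 mm orange, flat top. Origin: centre of its underside, z up. Latched in a bay, top 4 mm above the dock. Pressed down 4 to 5 mm (about 5 N; bottoms firmly at 5 mm; 10 N is ample) it unlatches; as the tool is raised it springs to 26 mm above its latched height (30 mm of it above the dock) and stays there, loose.
- blue_pod: The other pod: same size, shape and press-to-release action, but its upper part is blue. Latched down in the other bay; must stay there. Origin: centre of its underside.
- dock: Grey charging dock fixed to the table, a block 110 mm (its x) by 210 mm (its y), 62 mm high. Origin: centre of its underside. Two round bays, 47 mm in diameter, open at the top, at x = 0, y = +50 and -50 mm in its frame; either pod may be in either bay. Undersides of latched pods are 16 mm above the dock's underside.
- tray: Light wooden valet tray, open-topped, fixed to the table, 160 mm (its x) by 140 mm (its y), 17 mm high, walls and floor 5 mm thick, empty. Origin at the centre of its underside.
Things that resemble listed ones, but are neither listed nor needed, are in the scene too. Several things look just like the dock: the one meant starts farthest from the robot's base.

How it is judged:
By the outcome, as a careful person would: the job done as asked, in the order asked, and still so for the second after the job is handed in, with the robot touching nothing.
It also fails if it takes over 48 s, if anything falls off the work surface, if the arm or the gripper's body presses on something with over 40 N, if the wrist force passes 120 N, or if a joint passes its speed limit or range.

## Working session

There is one attempt and no reset: what is moved stays moved. The work goes in short steps, Python scripts to look and compute and a tool call to move; the robot and the scene stay as the last step left them, time stands still between calls to the robot, and variables do not carry over. Pictures are saved under pics/ and viewed, at most 10 in all, crops included, and the job is handed in when it is done.

Besides the shell and the picture viewer there is one more tool, called after "Call:" by a JSON object that holds its "fn" and its "kwargs". drive_tool: Moves the arm, as the interface text tells. Its arguments: {"type":"object","properties":{"series":{"type":"array"},"hand":{"type":"number"},"newtons":{"type":"number"}},"required":["series"]}

```bash
mkdir -p pics; cat > h.py <<'E'
import numpy as np, cv2
from bench import r, vision
def snap(n,f):
    c=vision.camera(n); cv2.imwrite('pics/'+f,cv2.cvtColor(c['color'],cv2.COLOR_RGB2BGR)); np.savez('pics/'+f+'.npz',**{k:np.array(v) for k,v in c.items()}); return c
def ray(c,u,v,z):
    K,R,t=[np.array(c[k]) for k in('intrinsics','R','t')]
    d=R.T@np.linalg.solve(K,[u,v,1]); o=-R.T@t
    return o+d*(z-o[2])/d[2]
def proj(c,X):
    p=np.array(c['intrinsics'])@(np.array(c['R'])@np.array(X)+np.array(c['t'])); return p[:2]/p[2]
E
python3 - <<'E'
from h import *
snap('scene','s0.png');snap('top','t0.png')
s=r.read_state();print({k:np.round(v,3) for k,v in s.items()})
E
```

```text
{'time': np.float64(0.1), 'joint_positions': array([-1.238,  0.333, -0.065,  1.461,  0.022,  1.35 , -0.088]), 'joint_vel': array([-0.   , -0.001,  0.001, -0.002, -0.   , -0.001, -0.   ]), 'joint_torque': array([ 1.0000e-03, -6.2455e+01,  2.5000e-02, -3.9072e+01, -6.2000e-02,
        3.7000e-02,  0.0000e+00]), 'ee_pos': array([0.218, 0.586, 0.23 ]), 'eef_rot': array([ 0.177,  0.984, -0.001, -0.   ]), 'ft_force': array([0.146, 0.151, 0.439]), 'torque': array([-0.007,  0.004,  0.006]), 'grip_force': np.float64(0.0), 'width': np.float64(0.087)}
```

View pics/s0.png

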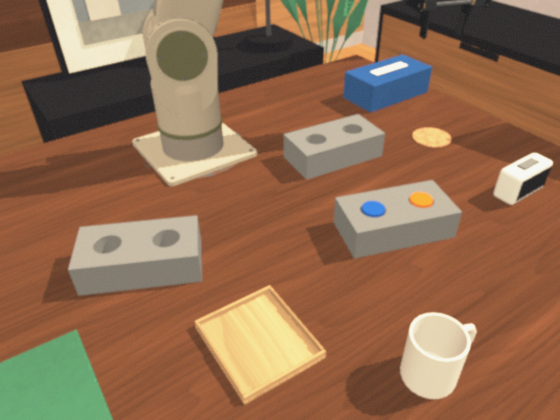

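View pics/t0.png

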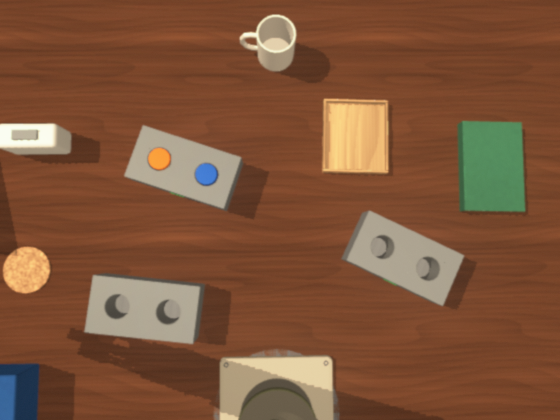

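The top view shows three dock lookalikes at px (183,167), (403,257) and (145,308). The base is near (277,410), so the farthest is (183,167), which holds orange (159,159) and blue (206,174). The orange disc at (26,270) is a coaster on the table, not a pod. The tray is at (356,136). I'll check the dock in one close crop.

```bash
python3 - <<'E'
from h import *
im=cv2.imread('pics/t0.png')
c=dict(np.load('pics/t0.png.npz'));s=dict(np.load('pics/s0.png.npz'))
cv2.imwrite('pics/c1.png',cv2.resize(im[110:220,110:260],None,fx=5,fy=5,interpolation=cv2.INTER_CUBIC))
for n,d in(('t0',c),('s0',s)):
    h=cv2.cvtColor(cv2.imread(f'pics/{n}.png'),cv2.COLOR_BGR2HSV)
    for nm,lo,hi in(('or',(8,200,190),(18,255,255)),('bl',(100,180,120),(125,255,255))):
        m=cv2.inRange(h,lo,hi);k,_,st,ce=cv2.connectedComponentsWithStats(m)
        for i in range(1,k):
            if st[i,4]>150: print(n,nm,st[i],ce[i].round(1),ray(d,*ce[i],.066).round(4))
print('tray',[ray(c,*p,.017).round(3) for p in((324,99),(388,100),(388,174),(323,173))])
print('docks',[ray(c,*p,.062).round(3) for p in((183,167),(403,257),(145,308))])
print('dock corners',[ray(c,*p,.062).round(3) for p in((144,126),(242,157),(227,208),(125,174))])
print('mug',ray(c,276,40,.09).round(3), 'cam',(-c['R'].T@c['t']).round(2))
E
```

```text
s0 bl [363 203  21  12 164] [372.9 208.6] [0.4905 0.133  0.066 ]
tray [array([ 0.659, -0.11 ,  0.017]), array([ 0.656, -0.25 ,  0.017]), array([ 0.493, -0.244,  0.017]), array([ 0.496, -0.104,  0.017])]
docks [array([0.503, 0.183, 0.062]), array([ 0.318, -0.255,  0.062]), array([0.226, 0.254, 0.062])]
dock corners [array([0.587, 0.263, 0.062]), array([0.522, 0.065, 0.062]), array([0.419, 0.095, 0.062]), array([0.489, 0.299, 0.062])]
mug [ 0.754 -0.006  0.09 ] cam [0.34 0.01 0.88]
```

View pics/c1.png

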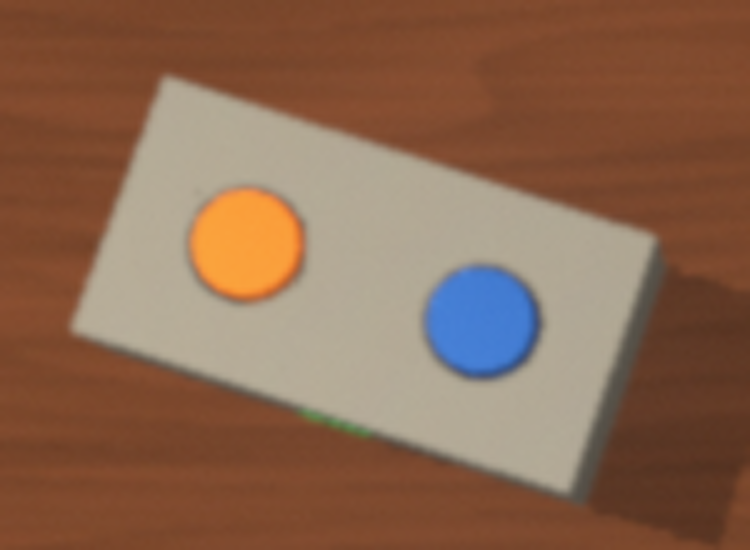

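The crop shows orange at (246,244) and blue at (482,321), both flush in the farthest dock. In the full picture these are (158.8,158.4) and (206.0,173.8).

```bash
python3 - <<'E'
from h import *
c=dict(np.load('pics/t0.png.npz'));s=dict(np.load('pics/s0.png.npz'))
a=ray(c,158.8,158.4,.066);b=ray(c,206,173.8,.066)
a2=ray(s,421.5,199.5,.066)
print(a.round(4),b.round(4),np.linalg.norm(a-b),'scene',a2.round(4))
print('dock y dir deg',np.degrees(np.arctan2(*(a-b)[[1,0]])))
cor=np.array([ray(c,p[0]/5+109.6,p[1]/5+109.6,.062) for p in((166,76),(657,238),(577,494),(72,330))]);print(cor.round(4),cor.mean(0))
from scipy.spatial.transform import Rotation as Ro
q=r.read_state()['eef_rot'];print(Ro.from_quat(q).as_matrix().round(3))
print(np.array(r.read_state()['ee_pos']).round(4))
E
```

```text
[0.5198 0.2309 0.066 ] [0.4879 0.1366 0.066 ] 0.09949280720090367 scene [0.5231 0.2278 0.066 ]
dock y dir deg 71.29368208027735
[[0.59   0.2652 0.062 ]
 [0.522  0.067  0.062 ]
 [0.4185 0.0992 0.062 ]
 [0.4862 0.3006 0.062 ]] [0.50415554 0.18296886 0.062     ]
[[-0.937  0.348 -0.   ]
 [ 0.348  0.937 -0.001]
 [-0.    -0.001 -1.   ]]
[0.2176 0.5855 0.2298]
```

Call:
{"fn": "drive_tool", "kwargs": {"series": [[[3,-3.5,0],0],[[3,-3.5,0],0],[[3,-3.5,0],0],[[3,-3.5,0],0],[[3,-3.5,0],0],[[3,-3.5,0],0],[[3,-3.5,0],0],[[3,-3.5,0],0],[[3,-3.5,0],1],[[3,-3.5,0],1]], "hand": 1, "newtons": 10}}

```text
time: 1.35
ee_pos: [0.5183, 0.2346, 0.2303]
eef_rot: [0.159, 0.987, -0.0, -0.0]
ft_force: [-0.4, 0.2, 0.8]
width: 0.002
grip_force: 0.0
```

```bash
python3 - <<'E'
from h import *
from scipy.spatial.transform import Rotation as Ro
s=r.read_state();c=snap('wrist','w1.png');M=np.array(c['mount'])
T=np.eye(4);T[:3,:3]=Ro.from_quat(s['eef_rot']).as_matrix();T[:3,3]=s['ee_pos']
W=np.linalg.inv(T@M);c['R'],c['t']=W[:3,:3],W[:3,3]
print(np.round(s['ee_pos'],4),M.round(3).tolist())
np.savez('pics/w1.npz',K=c['intrinsics'],R=c['R'],t=c['t'])
print(proj(c,[.5198,.2309,.066]),proj(c,[.4879,.1366,.066]))
E
```

```text
[0.5183 0.2346 0.2303] [[-0.001, -0.955, -0.298, 0.082], [1.0, -0.001, -0.001, -0.001], [0.001, -0.298, 0.955, -0.155], [0.0, 0.0, 0.0, 1.0]]
[276.69207774 200.55581619] [182.90230087 200.10212411]
```

View pics/w1.png

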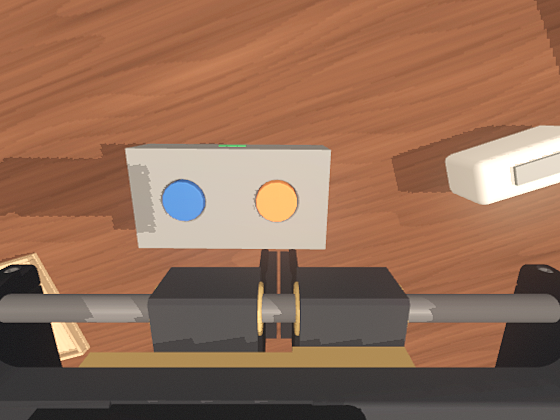

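The wrist view shows orange at (277,201) and blue at (183,201). Both match the predicted pixels, so I'll descend to just above the orange pod.

Call:
{"fn": "drive_tool", "kwargs": {"series": [[[0.1,-0.2,-2],0],[[0.1,-0.2,-2],0],[[0,0,-2],0],[[0,0,-2],0],[[0,0,-2],0],[[0,0,-2],0],[[0,0,-2],0],[[0,0,-0.8],0],[[0,0,-0.3],0],[[0,0,0],0]]}}

```text
time: 2.65
ee_pos: [0.5199, 0.2321, 0.08]
eef_rot: [0.16, 0.987, 0.0, 0.0]
ft_force: [0.1, -1.1, -0.3]
width: 0.0
grip_force: 0.0
```

Call:
{"fn": "drive_tool", "kwargs": {"series": [[[0,-0.1,-0.2],0],[[0,0,-0.2],0],[[0,0,-0.2],0],[[0,0,-0.1],0],[[0,0,-0.1],0],[[0,0,-0.1],0],[[0,0,0],0],[[0,0,0],0],[[0,0,0],0],[[0,0,0],0]]}}

```text
time: 3.9
ee_pos: [0.5194, 0.2306, 0.0703]
eef_rot: [0.16, 0.987, -0.0, -0.0]
ft_force: [-0.4, -0.1, -0.9]
width: 0.0003
grip_force: 0.0
```

Call:
{"fn": "drive_tool", "kwargs": {"series": [[[0,0,-0.05],0],[[0,0,-0.05],0],[[0,0,-0.05],0],[[0,0,0],0],[[0,0,0],0],[[0,0,0],0],[[0,0,0],0],[[0,0,0],0],[[0,0,0],0],[[0,0,0],0]]}}

```text
time: 5.15
ee_pos: [0.52, 0.2312, 0.0703]
eef_rot: [0.16, 0.987, 0.001, 0.0]
ft_force: [-4.3, -1.2, 10.8]
width: 0.0006
grip_force: 5.8
```

```bash
python3 - <<'E'
from h import *
s=r.read_state();print(np.round(s['ft_force'],2),np.round(s['ee_pos'],4),r.finger_overhang)
snap('scene','s1.png');im=cv2.imread('pics/s1.png');cv2.imwrite('pics/s1c.png',cv2.resize(im[130:280,300:500],None,fx=4,fy=4,interpolation=cv2.INTER_CUBIC))
E
```

```text
[-4.31 -1.17 10.82] [0.52   0.2312 0.0703] 0.008
```

View pics/s1c.png

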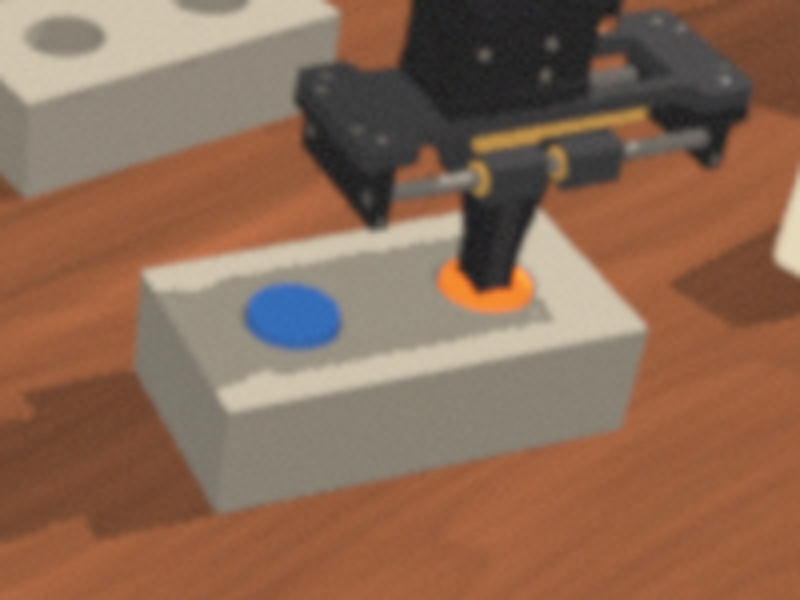

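The orange pod, at (487,285) in the crop, is pressed flush under the fingertips with 10.8 N, so it has bottomed. Next I raise the tool.

Call:
{"fn": "drive_tool", "kwargs": {"series": [[[0,0,0.3],0],[[0,0,0.5],0],[[0,0,0.5],0],[[0,0,0.5],0],[[0,0,0.8],0],[[0,0,1],0],[[0,0,1],0],[[0,0,1],0],[[0,0,1.5],0],[[0,0,1],0]]}}

```text
time: 6.45
ee_pos: [0.52, 0.231, 0.1514]
eef_rot: [0.16, 0.987, 0.0, 0.0]
ft_force: [0.4, 0.9, -0.1]
width: 0.0006
grip_force: 0.0
```

Call:
{"fn": "drive_tool", "kwargs": {"series": [[[0,0,0],0],[[0,0,0],0],[[0,0,0],0],[[0,0,0],0],[[0,0,0],0],[[0,0,0],0],[[0,0,0],0],[[0,0,0],0],[[0,0,0],0],[[0,0,0],0]], "hand": 0}}

```text
time: 7.7
ee_pos: [0.5197, 0.2309, 0.1501]
eef_rot: [0.16, 0.987, 0.0, -0.0]
ft_force: [0.4, 0.4, 0.2]
width: 0.0853
grip_force: 0.0
```

```bash
python3 - <<'E'
from h import *
s=r.read_state();print(np.round(s['ft_force'],2),np.round(s['ee_pos'],4))
snap('scene','s2.png');im=cv2.imread('pics/s2.png');cv2.imwrite('pics/s2c.png',cv2.resize(im[130:280,300:500],None,fx=4,fy=4,interpolation=cv2.INTER_CUBIC))
c=dict(np.load('pics/s0.png.npz'))
for z in(.066,.092):print((proj(c,[.5198,.2309,z])-[300,130])*4)
E
```

```text
[0.39 0.37 0.22] [0.5197 0.2309 0.1501]
[485.29967761 272.36977401]
[494.50603247 228.0412616 ]
```

View pics/s2c.png

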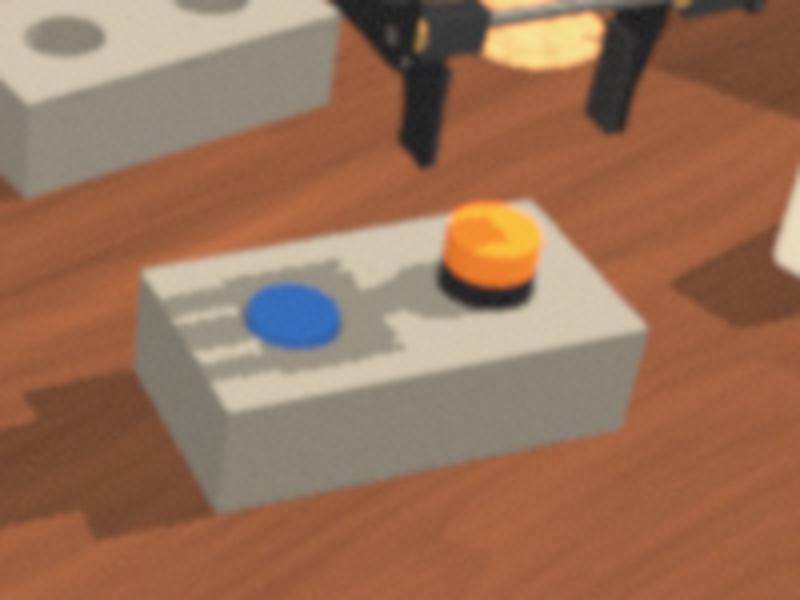

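The orange pod stands 30 mm up at (492,250) in the crop, and blue is still flush. I'll descend and grip it.

Call:
{"fn": "drive_tool", "kwargs": {"series": [[[0,0,-1],0],[[0,0,-1],0],[[0,0,-1],0],[[0,0,-1],0],[[0,0,-1],0],[[0,0,-1],0],[[0,0,-1],0],[[0,0,-0.5],0],[[0,0,0],0],[[0,0,0],0]]}}

```text
time: 9.0
ee_pos: [0.5199, 0.231, 0.0754]
eef_rot: [0.16, 0.987, 0.0, 0.0]
ft_force: [0.4, -1.0, -0.0]
width: 0.0865
grip_force: 0.0
```

Call:
{"fn": "drive_tool", "kwargs": {"series": [[[0,0,0],0],[[0,0,0],0],[[0,0,0],0],[[0,0,0],0],[[0,0,0],0],[[0,0,0],0],[[0,0,0],0],[[0,0,0],0],[[0,0,0],0],[[0,0,0],0]], "hand": 1, "newtons": 15}}

```text
time: 10.25
ee_pos: [0.5197, 0.2309, 0.0751]
eef_rot: [0.16, 0.987, 0.0, 0.0]
ft_force: [-0.0, 1.3, 0.2]
width: 0.0434
grip_force: 15.0
```

Call:
{"fn": "drive_tool", "kwargs": {"series": [[[0,0,0.5],0],[[0,0,0.5],0],[[0,0,1],0],[[0,0,1],0],[[0,0,1],0],[[0,0,1],0],[[0,0,1],0],[[0,0,1],0],[[0,0,1],0],[[0,0,0],0]]}}

```text
time: 11.5
ee_pos: [0.5202, 0.2311, 0.156]
eef_rot: [0.16, 0.987, 0.001, 0.001]
ft_force: [0.4, 1.3, -2.0]
width: 0.0432
grip_force: 15.0
```

Call:
{"fn": "drive_tool", "kwargs": {"series": [[[0.3,-2,0],0],[[0.3,-2,0],0],[[0.3,-2,0],0],[[0.3,-2,0],0],[[0.3,-2,0],0],[[0.3,-2,0],0],[[0.3,-2,0],0],[[0.3,-2,0],0],[[0.3,-2,0],0],[[0.3,-2,0],0]]}}

```text
time: 12.75
ee_pos: [0.5497, 0.0292, 0.1551]
eef_rot: [0.16, 0.987, 0.0, 0.0]
ft_force: [1.0, -0.1, -0.9]
width: 0.0434
grip_force: 15.0
```

Call:
{"fn": "drive_tool", "kwargs": {"series": [[[0.3,-2,0],0],[[0.3,-2,0],0],[[0.3,-2,0],0],[[0.3,-2,0],0],[[0.3,-2,0],0],[[0.3,-2,0],0],[[0.3,-2,0],0],[[0.3,-2,0],0],[[0.2,-2,0],0],[[0.1,-2,0],0]]}}

```text
time: 14.0
ee_pos: [0.5764, -0.1707, 0.155]
eef_rot: [0.16, 0.987, 0.0, -0.0]
ft_force: [-0.8, 0.4, -1.7]
width: 0.0438
grip_force: 15.0
```

```bash
python3 - <<'E'
from h import *
s=r.read_state();print(np.round(s['ft_force'],2),np.round(s['ee_pos'],4),s['width'])
snap('scene','s3.png')
E
```

```text
[-0.75  0.38 -1.67] [ 0.5764 -0.1707  0.155 ] 0.04379540001873169
```

View pics/s3.png

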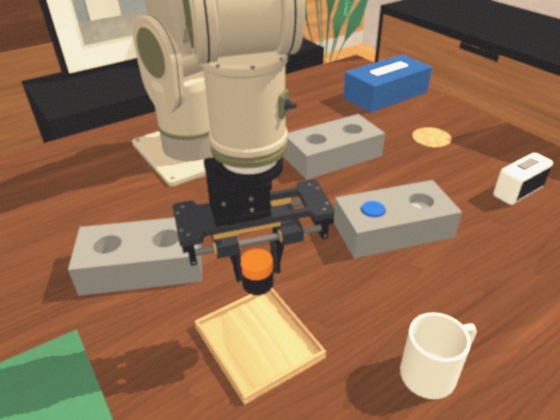

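The pod hangs upright in the grip at (257,270) over the tray; blue is still down in its bay at (373,208). Now I'll lower the pod.

Call:
{"fn": "drive_tool", "kwargs": {"series": [[[0,-0.3,-1.5],0],[[0,-0.3,-1.5],0],[[0,0,-1.5],0],[[0,0,-1.5],0],[[0,0,-1.5],0],[[0,0,-1.5],0],[[0,0,-1],0],[[0,0,-0.7],0],[[0,0,-0.4],0],[[0,0,0],0]]}}

```text
time: 15.3
ee_pos: [0.5767, -0.1751, 0.0441]
eef_rot: [0.16, 0.987, 0.0, -0.0]
ft_force: [0.2, 0.4, -0.9]
width: 0.0438
grip_force: 15.0
```

Call:
{"fn": "drive_tool", "kwargs": {"series": [[[0,0,-0.1],0],[[0,0,-0.1],0],[[0,0,-0.1],0],[[0,0,-0.1],0],[[0,0,-0.1],0],[[0,0,0],0],[[0,0,0],0],[[0,0,0],0],[[0,0,0],0],[[0,0,0],0]]}}

```text
time: 16.55
ee_pos: [0.5767, -0.1751, 0.0391]
eef_rot: [0.16, 0.987, 0.0, -0.0]
ft_force: [0.5, -0.4, -1.6]
width: 0.0436
grip_force: 15.0
```

Call:
{"fn": "drive_tool", "kwargs": {"series": [[[0,0,-0.05],0],[[0,0,-0.05],0],[[0,0,0],0],[[0,0,0],0],[[0,0,0],0],[[0,0,0],0],[[0,0,0],0],[[0,0,0],0],[[0,0,0],0],[[0,0,0],0]]}}

```text
time: 17.8
ee_pos: [0.5767, -0.1751, 0.0381]
eef_rot: [0.16, 0.987, 0.0, 0.0]
ft_force: [-0.2, 0.3, -2.0]
width: 0.0434
grip_force: 15.0
```

Call:
{"fn": "drive_tool", "kwargs": {"series": [[[0,0,-0.05],0],[[0,0,-0.05],0],[[0,0,0],0],[[0,0,0],0],[[0,0,0],0],[[0,0,0],0],[[0,0,0],0],[[0,0,0],0],[[0,0,0],0],[[0,0,0],0]]}}

```text
time: 19.05
ee_pos: [0.5769, -0.1752, 0.0379]
eef_rot: [0.16, 0.987, 0.0, 0.0]
ft_force: [-3.5, 0.4, 7.7]
width: 0.0434
grip_force: 14.9
```

Contact is firm (7.7 N), so I'll release and then rise.

Call:
{"fn": "drive_tool", "kwargs": {"series": [[[0,0,0.05],0],[[0,0,0],0],[[0,0,0],0],[[0,0,0],0],[[0,0,0],0],[[0,0,0],0],[[0,0,0],0],[[0,0,0],0],[[0,0,0],0],[[0,0,0],0]], "hand": 0}}

```text
time: 20.3
ee_pos: [0.5767, -0.1751, 0.0376]
eef_rot: [0.16, 0.987, 0.0, 0.0]
ft_force: [-0.3, -0.2, -0.1]
width: 0.0869
grip_force: 0.0
```

Call:
{"fn": "drive_tool", "kwargs": {"series": [[[0,0,0.5],0],[[0,0,1],0],[[0,0,1.5],0],[[0,0,1.5],0],[[0,0,1.5],0],[[0,0,1.5],0],[[0,0,1.5],0],[[0,0,1.5],0],[[0,0,1.5],0],[[0,0,0],0]]}}

```text
time: 21.55
ee_pos: [0.5774, -0.1754, 0.159]
eef_rot: [0.16, 0.987, 0.0, 0.001]
ft_force: [0.2, -0.3, 0.1]
width: 0.0872
grip_force: 0.0
```

```bash
python3 - <<'E'
from h import *
s=r.read_state();print(np.round(s['ft_force'],2),np.round(s['ee_pos'],4),s['width'])
snap('scene','s4.png')
E
```

```text
[ 0.19 -0.32  0.08] [ 0.5774 -0.1754  0.159 ] 0.08720684411724619
```

View pics/s4.png

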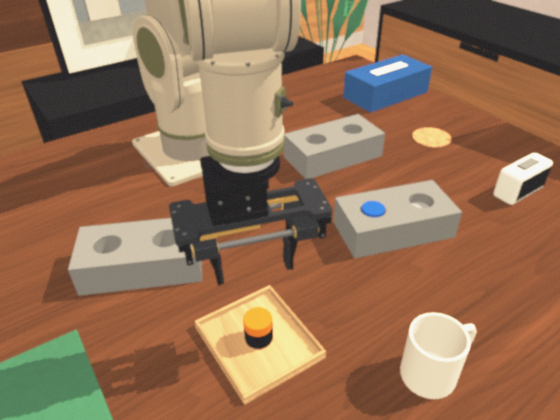

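The pod stands upright in the tray at (258,328), blue is still latched at (373,208), and the gripper is clear of everything.

```bash
python3 -c "
from bench import r
print(r.close_job())"
```

```text
the job is handed in; nothing more can be done
None
```

The orange-topped pod was pressed to release, taken out and set down upright in the wooden tray, the blue one stayed locked in its bay, and I handed the job in at about 22 s of the 48 s allowed.

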